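# Load the practice tooth and set the swing-arm pivot nut

### The job

Set up the swing-arm holder for microscope practice: stand the resin block with the tooth down into the pocket of the holder, tooth up and fully home, let go of it, and then swing the holder's latch fully shut over the block. Then give the pivot its running clearance: screw the knurled nut down (clockwise seen from above) until it bottoms out on its collar, back it off a quarter turn, and finish while still holding the nut between the fingers at that setting, so that it cannot creep while I nip up its grub screw. Leave the other things on the bench where they are.

Things in the scene. Friction and masses are not known exactly. Their poses are not given: they have to be found in the camera images.
- holder: Tooth-block holder screwed to the bench, place and yaw vary: grey base 230 x 110 x 14 mm. Origin: centre of its underside; x runs along the base from the nut end (-) to the latch end (+). On it at y = 0: pivot post with knurled nut at x = -75 mm; satin metal socket head 60 x 56 mm, top 46 mm above the bench, centre x = +20 mm; latch post at x = +55 mm.
- pocket_floor (a point): Centre of the flat floor of the pocket in the socket head, 28 mm above the bench (holder x = +20 mm, y = 0); axes as the holder's. The pocket is 36 mm along holder x by 28 mm along holder y and 18 mm deep, with a 3 mm chamfer round its mouth.
- pocket_mouth (a point): Centre of the pocket's mouth, in the top face of the socket head, 46 mm above the bench; axes as the holder's.
- tooth_block: Upright cream resin block, 32 (own x) x 24 (own y) x 36 mm high, 30 to 65 g, one ivory molar crown 11 mm wide standing 10 mm out of its top; the only block with a tooth. Loose, right or left of the holder. Origin: centre of its underside. Fits the pocket long side along holder x, either way round; seated, its top is 64 mm above the bench. Grip the long sides (24 mm apart): free of the latch.
- latch (a joint): Latch angle (rad): 0 = shut on its stop, nose over the block; 1.65 = wide open; starts 1.25 to 1.6. Flat level steel bar on a vertical hinge: nose 24 mm one way, upright grip pin 50 mm the other way. Shut, the pin lies towards holder +x from the hinge; at 1.57 towards holder -y, so it shuts anticlockwise seen from above. Light friction (0.06 N m), stays where left. The block must be home first.
- latch_hinge (a point): Point on the latch's vertical hinge line, at the middle of the bar, 70 mm above the bench (holder x = +55 mm, y = 0). The bar is 8 mm thick; its underside passes 2 mm over the seated block.
- latch_pin (a point): Top of the latch's upright black grip pin, 104 mm above the bench: pin 14 mm in diameter, standing 30 mm above the bar. This point moves with the latch.
- pivot_nut: Knurled steel nut, plain cylinder 36 mm in diameter, 24 mm high, upright round the stud, black index line on its top. Origin: centre of its underside, z up along the stud; bottomed, the underside is 52 mm above the bench. It is already started on its right-hand thread (2 mm per turn) and cannot come off.
- nut_grip (a point): Middle of the nut's height, on its axis, 12 mm above its underside: grip it here from above, fingers either side. Below the nut is a collar of radius 13 mm and 12 mm height, then a boss of radius 22 mm, top 40 mm above the bench; the stud (radius 6 mm) rises to 26 mm above this point.
- nut_turn (a joint): Angle of the nut (rad): 0 = bottomed out on its collar against a hard stop; grows as it is unscrewed (anticlockwise seen from above), a quarter turn is 1.57. Starts 1.3 to 2.7. Needs about 0.08 N m to turn; stays where it is left.
- blank_block: Bystander: low cream resin block without a tooth, 40 x 40 x 20 mm. Origin: underside centre.
- dappen_dish: Bystander: small white mixing cup, 38 mm wide, 26 mm high. Origin: underside centre.
- jaw_cast: Bystander: horseshoe jaw cast in dental stone with teeth, about 70 mm wide, 30 mm high, left of and beyond the holder. Origin: underside centre.
- bur_stand: Bystander: aluminium bur stand, 70 x 42 x 26 mm with upright burs to 48 mm, beyond the holder. Origin: underside centre.
- rinse_bottle: Bystander: white bottle, 48 mm wide, 105 mm high, beyond and right of the holder. Origin: underside centre.
- mouth_mirror: Bystander: steel mouth mirror, 160 mm long, lying on the red mat far left. Origin: near the middle of its handle.
- probe: Bystander: steel dental probe, 160 mm long, lying on the red mat far left. Origin: near the middle of its handle.
- hex_key: Bystander: dark hex key, 90 x 22 mm, 6 mm thick, lying on the bench to the right of the holder. Origin: middle of its long leg, on the bench.

How it is judged:
On the way, in this order (a step that is already met when the one before it is completed fails the run):
1. the tooth block stands fully home in the pocket, let go (horizontal distance between tooth_block and pocket_floor below 0.004 m and z of tooth_block in the frame of pocket_floor between -0.003 and 0.003 m and angle between tooth_block's own z axis and vertical below 0.12 rad and contact force between the fingers and tooth_block below 0.1 N), for 0.2 s.
2. the latch is fully shut over the seated block (horizontal distance between tooth_block and pocket_floor below 0.004 m and z of tooth_block in the frame of pocket_floor between -0.003 and 0.003 m and angle between tooth_block's own z axis and vertical below 0.12 rad and value of joint latch below 0.12 rad), for 0.2 s.
3. the nut is screwed down until it bottoms out (all of step 2 and value of joint nut_turn below 0.1 rad), for 0.1 s.
At the end, for the whole second after the job is handed in: Block in the pocket (4 mm from centre, 3 mm from floor, tilt under 7 deg), latch within 0.12 rad of shut, nut still, 1.57 +-0.35 rad back from bottom and held in the fingers (over 3 N, tool point within 15 mm of its axis); no other thing over 30 mm from its start (all of step 2 and value of joint nut_turn between 1.22 and 1.92 rad and velocity of joint nut_turn between -0.1 and 0.1 rad/s and contact force between the fingers and pivot_nut above 3 N and horizontal distance between the grasp point and nut_grip below 0.015 m and distance of each of blank_block, dappen_dish, jaw_cast, bur_stand, rinse_bottle, mouth_mirror, probe, hex_key from where it was at the start of the episode below 0.03 m); the arm keeps its last pose, push and grip.
It fails at once if another thing on the bench is pushed more than 30 mm (distance of any of blank_block, dappen_dish, jaw_cast, bur_stand, rinse_bottle, mouth_mirror, probe, hex_key from where it was at the start of the episode above 0.03 m).
It also fails if it takes over 72 s, if anything falls off the work surface, if the arm or the gripper's body presses on something with over 40 N, if the wrist force passes 120 N, or if a joint passes its speed limit or range.

### The arm

A 7-joint arm with a two-finger parallel gripper is mounted at the origin on the work surface. World frame = base frame: x ahead of the robot, y to its left, z up, the work surface at z = 0. Lengths are in m, angles in rad, forces in N, time in s.
With the tool pointing down it reaches from about 0.4 to 0.925 m from the base axis. Payload 5.6 kg.
Tool frame: the origin (TCP) lies between the finger pads, 19 mm behind the fingertips; this is the grasp point; z points along the fingers, y is the line along which they close (so a half turn about z gives the same grasp; the last joint's range is limited). The gripper opens to 85 mm and grips with 20 to 120 N. Pads are 22 mm wide; open, the fingers measure 114 mm over their backs; the gripper's body (76 mm by 85 mm) begins 54 mm behind the grasp point. The pads swing forward as they close: fully open they stand 13 mm farther back than shut.
Start: joints at [1.264, 0.468, -0.012, 1.603, 0.006, 1.071, -0.056], TCP at [0.169, -0.628, 0.25] pointing down, gripper open.
Joint ranges: [-2.53, 2.53], [-0.31, 2.02], [-1.57, 1.55], [0.28, 2.44], [-1.29, 4.43], [0.15, 1.84], [-2.92, 2.92]. Speed limits (rad/s): [2.57, 2.57, 3.14, 3.14, 3.14, 3.14, 3.14].

### API

Orientations are given as a unit quaternion [x, y, z, w].
In Python, from cell import env gives the robot as it stands. The module is installed in compiled form; this text tells all that it offers.
- The arm moves only by the tool move_arm, never from a script. Its argument "moves" is a list that holds one entry, the list of rows, each a list of 5 numbers: the shift along the world's x, y, z in m, then the turn about the world's z in rad, then the finger opening in m, from 0 to 0.0854. A call has 1 to 8 rows; each row is the pose to reach, as a shift and turn from the pose commanded when the call began; what a row does not reach only later rows make up. A row lasts 1/8 s, in which the tool goes at most 62.5 mm and 10.7 degrees, less where a joint would pass 70% of its speed; a pose out of reach is approached as far as the arm can. A call with a gripper value outside its range is refused whole. The fingers move at their own pace and stop on an object; the grip force is fixed at half the most. Time passes only in rows, so rows that repeat a pose let the fingers close. It gives the time, the measured TCP pose, the force, the opening and the grip force at its end, in the units of the state.
- env.sense(): the state, without advancing time (a new reading comes with each control period).
- env.capture(name): name is "scene" or "top" or "wrist"; returns (picture, depth): 480x640x3 uint8, red, green, blue; 480x640 float32, m along the optical axis (not along the pixel's ray), 0 where there is no reading.
- env.camera_model(name): a dict with "fov_y" (degrees; the focal length in pixels is half the picture's height over the tangent of half this angle, whatever the lens; pixels are square), "cx", "cy" (the principal point, pixels), "eye" and "rotation" of the camera in the world. Camera axes: x right, y down, z forward; pixel columns grow to the right and rows downward; lengths in m; the calibration is good to about 2 mm. The wrist camera is an equidistant fisheye: a pixel r from the principal point sees the ray r / f radians off the axis. A picture is of the moment at which its call begins: read the wrist's pose just before it. camera_model takes no time and is no camera call; for the wrist camera it gives the pose at the moment of the call.
- env.close_job(): hands the job in; it is judged then, once.
Trained networks look in the newest picture that a camera, given by its name, has taken for a name from the list of things; names that differ only in an ending like _2 or _b are one class to them, and where a whole thing is asked for, a point or a joint stands for the part that bears it (a point fixed in the world has none). Each returns a list of dicts, best first, with "conf" (0 to 1); they miss things now and then, are a little off and sometimes report something else, mostly with a low value. They report only what shows in the picture. A call takes as long as a camera call.
- env.boxes_of(target, camera): "point" ([x, y, z] in m, in world coordinates, good to about 4 mm: the middle of the surface that is visible of it).
- env.regions_of(target, camera): "mask" (480x640 bool, what is visible of it).
The state is a dict: "time_s": time; "q": joint angles; "dq": joint speeds; "joint_torque": joint torques, N m; "tcp_pos": TCP position; "eef_rot": TCP orientation; "wrist_force": force on the tool from outside, world axes, zero at the start; "ft_torque": the same for the moment, N m; "width": finger opening in m; "finger_force": force on a finger pad.
Only numpy, scipy, OpenCV 4.12 (cv2) and the standard library are available. Lean on these libraries where they do the work, as an engineer would, in place of code of your own. Each camera call takes 0.05 s, during which the arm holds its last target. There are 200 camera calls.

## Working session

There is one attempt and no reset: what is moved stays moved. The work goes in short steps, Python scripts to look and compute and a tool call to move; the robot and the scene stay as the last step left them, time stands still between calls to the robot, and variables do not carry over. Pictures are saved under pics/ and viewed, at most 10 in all, crops included, and the job is handed in when it is done.

Besides the shell and the picture viewer there is one more tool, called by a JSON object that holds its "op" and its "data". move_arm: Moves the arm, as the interface text tells. Its arguments: {"type":"object","properties":{"moves":{"type":"array"}},"required":["moves"]}

```bash
mkdir -p pics; cat > h.py <<'E'
import numpy as np, cv2
from cell import env
def cloud(name,depth):
    m=env.camera_model(name); f=240/np.tan(np.radians(m["fov_y"])/2)
    v,u=np.mgrid[0:480,0:640]; x=(u-m["cx"])/f; y=(v-m["cy"])/f
    if name=="wrist":
        r=np.hypot(x,y)+1e-9; t=np.tan(np.minimum(r,1.5))/r; x=x*t;y=y*t
    P=np.stack([x*depth,y*depth,depth],-1)
    R=np.array(m["rotation"]).reshape(3,3)
    return P@R.T+np.array(m["eye"])
E
python3 - <<'E'
from h import *
for n in ["top","scene"]:
    p,d=env.capture(n); cv2.imwrite(f"pics/{n}0.png",p[:,:,::-1]); np.save(f"{n}.npy",d)
    m=env.camera_model(n); print(n,m)
    for t in ["holder","tooth_block","latch","latch_pin","pivot_nut","hex_key","blank_block","dappen_dish","rinse_bottle"]:
        for b in env.boxes_of(t,n)[:2]: print(n,t,np.round(b["point"],3),round(b["conf"],2))
s=env.sense(); print(s["time_s"],s["tcp_pos"],s["eef_rot"],s["width"])
E
```

```text
top {'fov_y': 52.08363078319948, 'cx': 321.6330519366063, 'cy': 245.7626577384504, 'eye': array([0.37438497, 0.09117767, 1.21367902]), 'rotation': array([ 0.70685384, -0.70079658,  0.07180226, -0.06392376])}
top holder [ 0.528 -0.01   0.076] 0.69
top holder [0.55  0.06  0.013] 0.56
top tooth_block [ 0.476 -0.327  0.038] 0.48
top latch [0.583 0.117 0.078] 0.46
top latch_pin [0.584 0.116 0.074] 0.68
top latch_pin [ 0.475 -0.323  0.038] 0.33
top pivot_nut [ 0.525 -0.006  0.075] 0.66
top hex_key [ 0.576 -0.222  0.004] 0.51
top blank_block [ 0.595 -0.296  0.018] 0.81
top dappen_dish [0.557 0.365 0.016] 0.75
top rinse_bottle [ 0.759 -0.204  0.065] 0.97
scene {'fov_y': 50.96335084067538, 'cx': 318.4978967271061, 'cy': 240.24453203852846, 'eye': array([1.15234623, 0.82546318, 0.65151503]), 'rotation': array([ 0.27993826,  0.82734131, -0.46411524, -0.14743801])}
scene holder [0.566 0.112 0.016] 0.92
scene holder [0.704 0.33  0.025] 0.24
scene tooth_block [ 0.478 -0.324  0.026] 0.64
scene latch [0.595 0.119 0.075] 0.69
scene latch [0.765 0.078 0.027] 0.18
scene latch_pin [0.599 0.119 0.076] 0.83
scene pivot_nut [0.57  0.111 0.014] 0.74
scene pivot_nut [0.542 0.002 0.068] 0.65
scene hex_key [ 0.578 -0.221  0.001] 0.67
scene blank_block [ 0.606 -0.286  0.015] 0.7
scene dappen_dish [0.553 0.36  0.016] 0.63
scene rinse_bottle [ 0.772 -0.196  0.066] 0.83
1.0 [ 0.16945891 -0.62753192  0.24997395] [ 9.91317087e-01  1.31493093e-01 -1.27184136e-05  1.77576736e-05] 0.08515054684488409
```

```bash
sed -i 's/R=np.array(m\["rotation"\]).reshape(3,3)/R=Rotation.from_quat(m["rotation"]).as_matrix()/; 1a from scipy.spatial.transform import Rotation' h.py
python3 - <<'E'
from h import *
d=np.load("top.npy"); P=cloud("top",d)
im=cv2.imread("pics/top0.png")
def blob(c,r,z0,z1):
    m=(np.hypot(P[...,0]-c[0],P[...,1]-c[1])<r)&(P[...,2]>z0)&(P[...,2]<z1)&(d>0); Q=P[m]
    if len(Q)<5: print("few");return
    rc=cv2.minAreaRect(Q[:,:2].astype(np.float32))
    print(len(Q),np.round(Q.mean(0),4),"rect",np.round(rc[0],4),np.round(rc[1],4),round(rc[2],1),"z",np.round(np.percentile(Q[:,2],[5,50,95]),4))
print("bench",np.median(P[...,2]))
print("block");blob((.477,-.325),.05,.03,.042);blob((.477,-.325),.05,.005,.06)
print("nut");blob((.527,-.008),.04,.065,.085);blob((.527,-.008),.03,.085,.12)
print("base");blob((.56,.06),.16,.008,.02)
print("head");blob((.56,.08),.1,.042,.05)
print("bar");blob((.58,.117),.07,.066,.080)
print("pin");blob((.59,.117),.07,.095,.11)
E
```

```text
bench -0.00015739440110207337
block
132 [ 0.473  -0.3271  0.036 ] rect [ 0.4733 -0.3279] [0.0316 0.0256] 25.9 z [0.0317 0.0363 0.0397]
223 [ 0.4739 -0.3254  0.0288] rect [ 0.481  -0.3292] [0.0905 0.0824] 22.5 z [0.0057 0.0344 0.0429]
nut
170 [ 0.529  -0.0067  0.0765] rect [ 0.5294 -0.0076] [0.0347 0.0354] 1.9 z [0.0721 0.0765 0.0809]
24 [ 0.5296 -0.0077  0.0909] rect [ 0.5292 -0.0083] [0.011  0.0113] 5.3 z [0.0857 0.0915 0.0955]
base
2652 [0.5454 0.0661 0.0143] rect [0.5504 0.0612] [0.2004 0.257 ] 13.5 z [0.0105 0.0144 0.0182]
head
412 [0.5547 0.0876 0.0458] rect [0.5489 0.0635] [0.1492 0.0566] 75.1 z [0.0426 0.0457 0.0492]
bar
165 [0.5757 0.1177 0.0744] rect [0.5783 0.1183] [0.0766 0.0188] 0.7 z [0.0708 0.0743 0.0784]
pin
31 [0.6117 0.117  0.1038] rect [0.6119 0.117 ] [0.0117 0.0123] 89.0 z [0.0983 0.1036 0.1076]
```

View pics/top0.png

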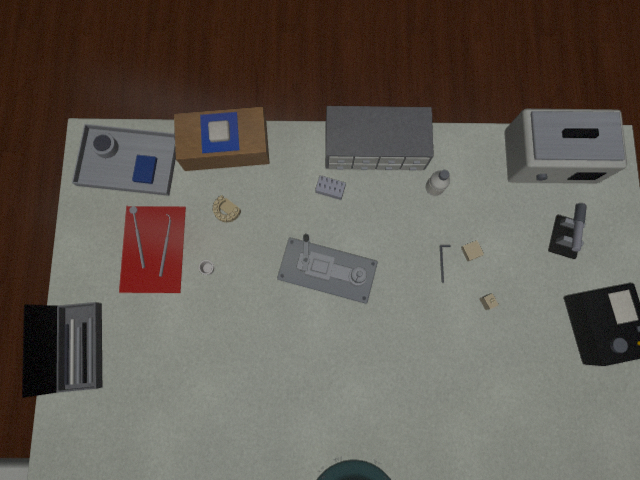

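{"op": "move_arm", "data": {"moves": [[[0.044,0.043,0,0.1,0.085],[0.088,0.086,0,0.19,0.085],[0.131,0.129,0,0.19,0.085],[0.175,0.172,0,0.19,0.085],[0.218,0.215,-0.01,0.19,0.085],[0.262,0.258,-0.02,0.19,0.085],[0.305,0.3,-0.03,0.19,0.085],[0.305,0.3,-0.03,0.19,0.085]]]}}

```text
time_s: 2.0
tcp_pos: [0.4782, -0.3219, 0.2194]
eef_rot: [0.973, 0.23, 0.001, -0.001]
wrist_force: [-0.0, -0.2, 0.7]
width: 0.0851
finger_force: 0.0
```

```bash
cat >> h.py <<'E'
def rect(P,d,c,r,z0,z1):
    m=(np.hypot(P[...,0]-c[0],P[...,1]-c[1])<r)&(P[...,2]>z0)&(P[...,2]<z1)&(d>0); Q=P[m]
    if len(Q)<5: print("few");return
    rc=cv2.minAreaRect(Q[:,:2].astype(np.float32))
    print(len(Q),np.round(Q.mean(0),4),"rect",np.round(rc[0],4),np.round(rc[1],4),round(rc[2],1),"z",np.round(np.percentile(Q[:,2],[5,50,95]),4))
    return Q
E
python3 - <<'E'
from h import *
P0=env.sense(); print(P0["tcp_pos"],P0["eef_rot"],P0["time_s"])
p,d=env.capture("wrist"); cv2.imwrite("pics/w1.png",p[:,:,::-1]); P=cloud("wrist",d)
for z in [(.033,.039),(.030,.042),(.038,.05)]: rect(P,d,(.475,-.327),.04,*z)
print(env.camera_model("wrist"))
print(P0["wrist_force"],P0["q"])
E
```

```text
[ 0.4781962  -0.32191861  0.21938715] [ 9.73256864e-01  2.29714425e-01  7.96595681e-04 -1.31343949e-03] 2.0
922 [ 0.4703 -0.3343  0.0362] rect [ 0.4698 -0.3347] [0.0325 0.0243] 26.0 z [0.0349 0.0362 0.0373]
955 [ 0.4707 -0.3342  0.0361] rect [ 0.4698 -0.3347] [0.0325 0.0243] 26.0 z [0.0346 0.0362 0.0374]
130 [ 0.4702 -0.3344  0.0444] rect [ 0.4669 -0.3365] [0.0167 0.011 ] 36.5 z [0.0415 0.0447 0.0464]
{'fov_y': 65.70646984690485, 'cx': 317.56553528236196, 'cy': 247.33989792476325, 'eye': array([ 0.54036726, -0.29376348,  0.34355414]), 'rotation': array([ 0.84030095, -0.52231762, -0.07694553,  0.12311784])}
[-0.03380559 -0.241355    0.73574885] [ 0.70238103  0.39190163 -0.20981146  1.80479794  0.09388469  0.9553369
 -0.6535194 ]
```

View pics/w1.png

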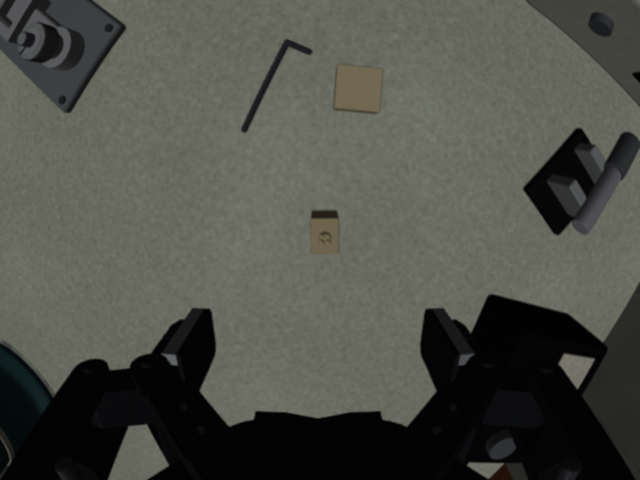

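```bash
python3 - <<'E'
from h import *
P0=env.sense(); print(P0["tcp_pos"],P0["eef_rot"],P0["time_s"],P0["dq"].round(3) if hasattr(P0["dq"],"round") else P0["dq"])
p,d=env.capture("wrist"); P=cloud("wrist",d)
for z in [(.033,.039),(.030,.042),(.04,.05)]: rect(P,d,(.475,-.327),.04,*z)
print(env.sense()["tcp_pos"])
E
```

```text
[ 0.47599131 -0.32517019  0.2196678 ] [ 9.73788470e-01  2.27455072e-01  3.09585199e-05 -4.51982208e-04] 2.05 [ 0.051 -0.012  0.054  0.001  0.012  0.006  0.008]
893 [ 0.4716 -0.3328  0.0361] rect [ 0.4711 -0.3331] [0.0322 0.0235] 26.0 z [0.0348 0.0361 0.0373]
925 [ 0.472  -0.3325  0.036 ] rect [ 0.4711 -0.333 ] [0.0323 0.0235] 26.4 z [0.0345 0.0361 0.0374]
133 [ 0.4713 -0.333   0.0445] rect [ 0.4711 -0.333 ] [0.0098 0.0096] 32.8 z [0.0422 0.0445 0.0464]
[ 0.47458891 -0.32729934  0.21985929]
```

{"op": "move_arm", "data": {"moves": [[[-0.002,-0.0035,-0.05,0,0.085],[-0.002,-0.0035,-0.09,0,0.085],[-0.002,-0.0035,-0.1,0,0.085],[-0.002,-0.0035,-0.1,0,0.085],[-0.002,-0.0035,-0.1,0,0.085]]]}}

```text
time_s: 2.72
tcp_pos: [0.4733, -0.3321, 0.1218]
eef_rot: [0.974, 0.225, 0.001, 0.001]
wrist_force: [0.8, 0.1, -0.9]
width: 0.0853
finger_force: 0.0
```

```bash
sed -i 's/^def cloud(name,depth):/def cloud(name,depth,m=None):/; s/    m=env.camera_model(name); f=/    m=m or env.camera_model(name); f=/' h.py
python3 - <<'E'
from h import *
P0=env.sense(); m=env.camera_model("wrist"); p,d=env.capture("wrist"); P=cloud("wrist",d,m)
print(P0["tcp_pos"],P0["eef_rot"],P0["time_s"])
for z in [(.033,.039),(.030,.042),(.04,.05)]: rect(P,d,(.475,-.327),.04,*z)
print(env.sense()["tcp_pos"])
E
```

```text
[ 0.47328025 -0.33210048  0.12179534] [0.97445726 0.22456746 0.00102017 0.00121216] 2.725
1806 [ 0.4733 -0.3304  0.0358] rect [ 0.4722 -0.3309] [0.0327 0.024 ] 26.6 z [0.0346 0.0359 0.0369]
1870 [ 0.4737 -0.3302  0.0358] rect [ 0.4722 -0.3309] [0.0327 0.024 ] 26.6 z [0.0343 0.0359 0.0369]
271 [ 0.4729 -0.3308  0.0441] rect [ 0.4726 -0.3307] [0.0098 0.0106] 28.3 z [0.042  0.0442 0.0459]
[ 0.47331892 -0.33194584  0.12180411]
```

{"op": "move_arm", "data": {"moves": [[[0,0,-0.04,0.005,0.085],[0,0,-0.07,0.01,0.085],[0,0,-0.081,0.01,0.085],[0,0,-0.081,0.01,0.085],[0,0,-0.081,0.01,0.015],[0,0,-0.081,0.01,0.015],[0,0,-0.081,0.01,0.015],[0,0,-0.081,0.01,0.015]]]}}

```text
time_s: 3.78
tcp_pos: [0.473, -0.3314, 0.0398]
eef_rot: [0.973, 0.23, 0.0, 0.001]
wrist_force: [-0.7, -0.4, 5.2]
width: 0.0222
finger_force: 59.6
```

{"op": "move_arm", "data": {"moves": [[[0,0,0.03,0,0.015],[0,0,0.08,0.1,0.015],[0.01,0.05,0.115,0.22,0.015],[0.02,0.11,0.12,0.35,0.015],[0.032,0.17,0.12,0.48,0.015],[0.044,0.23,0.12,0.61,0.015],[0.056,0.29,0.12,0.74,0.015],[0.068,0.35,0.12,0.85,0.015]]]}}

```text
time_s: 4.78
tcp_pos: [0.5406, 0.0207, 0.1592]
eef_rot: [0.791, 0.612, 0.0, 0.0]
wrist_force: [1.3, -1.1, -0.9]
width: 0.0224
finger_force: 59.0
```

{"op": "move_arm", "data": {"moves": [[[0.006,0.04,0,0,0.015],[0.01,0.065,0,0,0.015],[0.01,0.065,0,0,0.015],[0.01,0.065,0,0,0.015],[0.01,0.065,0,0,0.015],[0.01,0.065,0,0,0.015]]]}}

```text
time_s: 5.52
tcp_pos: [0.5505, 0.0827, 0.159]
eef_rot: [0.792, 0.61, -0.0, 0.0]
wrist_force: [-0.6, 0.8, -0.7]
width: 0.0222
finger_force: 59.0
```

```bash
python3 - <<'E'
from h import *
P0=env.sense(); m=env.camera_model("wrist"); p,d=env.capture("wrist"); P=cloud("wrist",d,m)
cv2.imwrite("pics/w2.png",p[:,:,::-1]); np.save("w2.npy",P)
print(P0["tcp_pos"],P0["eef_rot"],P0["time_s"],P0["width"],P0["finger_force"])
yaw=2*np.degrees(np.arctan2(P0["eef_rot"][1],P0["eef_rot"][0])); print("yaw",yaw)
c=P0["tcp_pos"]
zt=c[2]-.0025
for z in [(zt-.004,zt+.004),(zt-.006,zt+.012),(zt-.03,zt+.02)]: rect(P,d,c[:2],.03,*z)
print("nut");rect(P,d,(.529,-.008),.03,.07,.085);rect(P,d,(.529,-.008),.015,.085,.1)
print("pin");rect(P,d,(.612,.117),.03,.097,.11)
print("bar");rect(P,d,(.58,.117),.06,.068,.08)
print("head");rect(P,d,(.553,.084),.045,.042,.05)
print("floor");rect(P,d,(.553,.084),.03,.024,.032)
print("base");rect(P,d,(.553,.05),.15,.011,.017)
print(env.sense()["tcp_pos"])
E
```

```text
[0.55048168 0.08273349 0.15898148] [ 7.92465314e-01  6.09916938e-01 -1.44337318e-04  1.84450893e-04] 5.525 0.02224224290280961 58.98841917514801
yaw 75.16699701769318
4358 [0.5502 0.0861 0.1555] rect [0.5493 0.083 ] [0.0329 0.0498] 74.3 z [0.1539 0.1552 0.1587]
6097 [0.5503 0.0866 0.1574] rect [0.5493 0.083 ] [0.0329 0.0499] 74.3 z [0.1529 0.1555 0.166 ]
8312 [0.5509 0.0887 0.1559] rect [0.5481 0.085 ] [0.0393 0.042 ] 37.9 z [0.1361 0.1554 0.1717]
nut
1542 [ 0.5298 -0.0048  0.0762] rect [ 0.529 -0.009] [0.0358 0.0371] 71.0 z [0.0719 0.0763 0.0806]
286 [ 0.529  -0.0084  0.0891] rect [ 0.5288 -0.0091] [0.0129 0.0123] 79.2 z [0.0858 0.0895 0.0908]
pin
618 [0.611  0.1154 0.1033] rect [0.6114 0.1151] [0.0135 0.0135] 81.6 z [0.0993 0.1037 0.1049]
bar
2941 [0.5739 0.1161 0.0743] rect [0.5788 0.115 ] [0.0197 0.0818] 88.6 z [0.0718 0.0741 0.0787]
head
3285 [0.5581 0.0868 0.0454] rect [0.5551 0.0898] [0.0773 0.0564] 75.4 z [0.0425 0.0457 0.047 ]
floor
1595 [0.5526 0.081  0.028 ] rect [0.5527 0.0808] [0.0297 0.0282] 75.0 z [0.0269 0.028  0.0291]
base
16804 [0.56   0.1163 0.0139] rect [0.548 0.063] [0.2287 0.11  ] 75.1 z [0.0126 0.0139 0.0152]
[0.55050756 0.08297438 0.15904612]
```

View pics/w2.png

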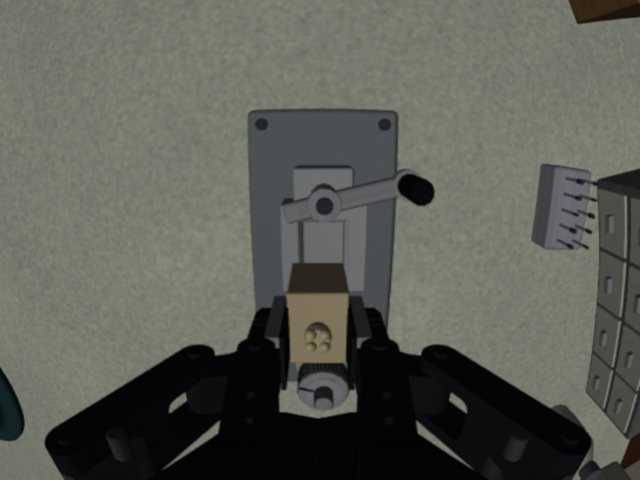

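```bash
python3 - <<'E'
from h import *
P=np.load("w2.npy"); im=cv2.imread("pics/w2.png")
c=np.array([.5505,.0827,.159]); a=np.radians(75.1); ux=np.array([np.cos(a),np.sin(a)]); uy=np.array([-ux[1],ux[0]])
D=P[...,:2]-c[:2]; u=D@ux; w=D@uy; z=P[...,2]
cream=(im[...,2].astype(int)-im[...,0]>25)
s=cream&(abs(u)<.03)&(abs(w)<.03)
t=s&(z>.151)&(z<.158)
print("top u",np.percentile(u[t],[0,1,50,99,100]).round(4),"w",np.percentile(w[t],[0,1,50,99,100]).round(4))
A=np.c_[u[t],w[t],np.ones(t.sum())]; print("plane",np.linalg.lstsq(A,z[t],rcond=None)[0].round(4))
k=s&(z>.160); print("tooth",u[k].mean().round(4),w[k].mean().round(4),np.percentile(u[k],[1,99]).round(4),np.percentile(w[k],[1,99]).round(4))
# edges angle of the top face
rc=cv2.minAreaRect(P[t][:,:2].astype(np.float32)); print(rc)
# pocket floor/mouth in same frame
g=(z>.0265)&(z<.0295)&(abs(u)<.05)&(abs(w)<.03); print("floor u",np.percentile(u[g],[1,99]).round(4),"w",np.percentile(w[g],[1,99]).round(4))
for n in (.5288,-.0091),(.6114,.1151): print(((np.array(n)-c[:2])@ux).round(4),((np.array(n)-c[:2])@uy).round(4))
g=(z>.0125)&(z<.0155); print("base u",np.percentile(u[g],[.2,99.8]).round(4)); g&=(u>.0); print("w",np.percentile(w[g],[1,99]).round(4))
g=(z>.044)&(z<.048)&(u>0)&(u<.06); print("head u,w",u[g].max().round(4),np.percentile(w[g],[.5,99.5]).round(4))
E
```

```text
top u [-0.0165 -0.0153  0.004   0.0155  0.0163] w [-0.0102 -0.0099  0.001   0.0123  0.0129]
plane [-0.0004  0.0013  0.1552]
tooth 0.0004 0.0014 [-0.0041  0.0046] [-0.0039  0.0059]
((0.5491393804550171, 0.08292412757873535), (0.03280217945575714, 0.023089563474059105), 75.11074829101562)
floor u [-0.0158  0.0135] w [-0.0164  0.0115]
-0.0943 -0.0026
0.047 -0.0505
base u [-0.3626  0.2086]
w [-0.2594  0.0503]
head u,w 0.0592 [-0.2722  0.025 ]
```

{"op": "move_arm", "data": {"moves": [[[0.0037,-0.001,-0.02,0,0.015],[0.0037,-0.001,-0.045,0,0.015],[0.0037,-0.001,-0.065,0,0.015],[0.0037,-0.001,-0.065,0,0.015],[0.0037,-0.001,-0.065,0,0.015],[0.0037,-0.001,-0.065,0,0.015]]]}}

```text
time_s: 6.32
tcp_pos: [0.5548, 0.0832, 0.0948]
eef_rot: [0.792, 0.611, 0.001, 0.0]
wrist_force: [-0.2, -0.3, -0.8]
width: 0.0222
finger_force: 59.0
```

```bash
cat > blk.py <<'E'
from h import *
import sys
s0=env.sense(); m=env.camera_model("wrist"); p,d=env.capture("wrist"); P=cloud("wrist",d,m)
cv2.imwrite(f"pics/{sys.argv[1]}.png",p[:,:,::-1]); np.save("w.npy",P)
c=np.array(s0["tcp_pos"]); a=np.radians(75.1); ux=np.array([np.cos(a),np.sin(a)]); uy=np.array([-ux[1],ux[0]])
D=P[...,:2]-c[:2]; u=D@ux; w=D@uy; z=P[...,2]-c[2]
im=p.astype(int); cream=(im[...,0]-im[...,2]>25)&(abs(u)<.03)&(abs(w)<.03)
t=cream&(z>-.008)&(z<-.001); k=cream&(z>.001)
pr=lambda n,x,q=(1,99): print(n,np.percentile(x,q).round(4), np.mean(np.percentile(x,q)).round(4))
print(c.round(4),s0["time_s"],s0["width"],s0["finger_force"],np.round(s0["wrist_force"],1))
pr("blk u",u[t]);pr("blk w",w[t]);print("top z",P[...,2][t].mean());pr("tooth u",u[k]);pr("tooth w",w[k])
Z=P[...,2]; n=(Z>.084)&(Z<.1)&(np.hypot(u+.094,w+.001)<.012)
if n.sum()>5: pr("stud u",u[n]);pr("stud w",w[n])
g=(Z>.043)&(Z<.048)&(u>.02)&(u<.035)&(abs(w)<.04); pr("head w",w[g])
g=(Z>.043)&(Z<.048)&(abs(u)<.05)&(abs(w)<.04); pr("head u",u[g])
g=(Z>.025)&(Z<.031)&(abs(u)<.05)&(abs(w)<.04); 
if g.sum()>5: pr("floor u",u[g]);pr("floor w",w[g])
g=(Z>.096)&(Z<.11)&(np.hypot(u-.05,w+.05)<.03)
if g.sum()>5: pr("pin u",u[g]);pr("pin w",w[g])
E
python3 blk.py w3
```

```text
[0.5548 0.0832 0.0948] 6.325 0.022170915262200466 58.981481194496155 [-0.2 -0.3 -0.8]
blk u [-0.0154  0.0156] 0.0001
blk w [-0.0099  0.0123] 0.0012
top z 0.0910057837589663
tooth u [-0.0041  0.0044] 0.0002
tooth w [-0.0039  0.0063] 0.0012
head w [-0.0265  0.0294] 0.0015
head u [-0.0114  0.0454] 0.017
floor u [0.0056 0.028 ] 0.0168
floor w [-0.0123  0.0286] 0.0082
pin u [0.0389 0.0519] 0.0454
pin w [-0.0528 -0.0399] -0.0463
```

View pics/w3.png

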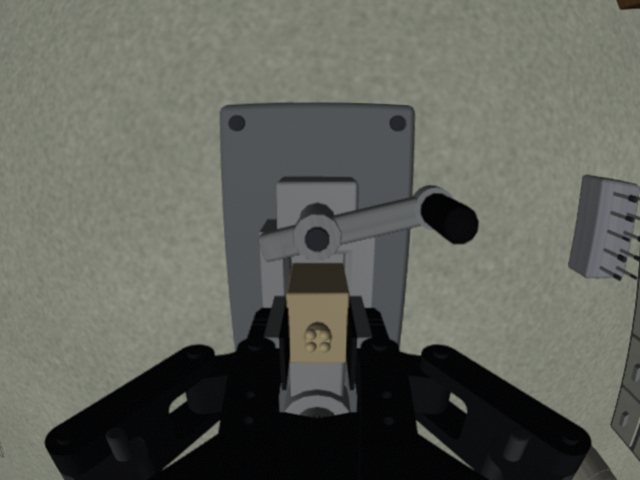

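{"op": "move_arm", "data": {"moves": [[[-0.0002,-0.0005,-0.006,0,0.015],[-0.0002,-0.0005,-0.012,0,0.015],[-0.0002,-0.0005,-0.017,0,0.015],[-0.0002,-0.0005,-0.021,0,0.015],[-0.0002,-0.0005,-0.021,0,0.015],[-0.0002,-0.0005,-0.021,0,0.015]]]}}

```text
time_s: 7.12
tcp_pos: [0.554, 0.0826, 0.073]
eef_rot: [0.792, 0.611, 0.0, 0.0]
wrist_force: [-0.0, -0.6, -0.7]
width: 0.0221
finger_force: 59.0
```

Clean entry: underside is about 13 mm into the pocket with no force.

{"op": "move_arm", "data": {"moves": [[[0,0,-0.003,0,0.015],[0,0,-0.0055,0,0.015],[0,0,-0.0065,0,0.015],[0,0,-0.0065,0,0.015],[0,0,-0.0065,0,0.015]]]}}

```text
time_s: 7.75
tcp_pos: [0.554, 0.0825, 0.0678]
eef_rot: [0.792, 0.611, -0.0, 0.0]
wrist_force: [-3.1, -1.3, 11.4]
width: 0.0225
finger_force: 60.5
```

{"op": "move_arm", "data": {"moves": [[[0,0,-0.005,0,0.05],[0,0,-0.005,0,0.05],[0,0,-0.002,0,0.05],[0,0,0.04,0,0.05],[0,0,0.08,0,0.05],[0,0,0.085,0,0.05],[0,0,0.085,0,0.05],[0,0,0.085,0,0.05]]]}}

```text
time_s: 8.75
tcp_pos: [0.553, 0.0822, 0.1501]
eef_rot: [0.792, 0.611, -0.001, -0.001]
wrist_force: [-0.2, -0.3, -0.4]
width: 0.0497
finger_force: 0.0
```

```bash
python3 - <<'E'
from h import *
s0=env.sense(); m=env.camera_model("wrist"); p,d=env.capture("wrist"); P=cloud("wrist",d,m)
cv2.imwrite("pics/w4.png",p[:,:,::-1])
print(s0["tcp_pos"],s0["time_s"],s0["width"],s0["finger_force"],s0["wrist_force"])
im=p.astype(int); cr=(im[...,0]-im[...,2]>25)&(np.hypot(P[...,0]-.554,P[...,1]-.0826)<.04)
t=cr&(P[...,2]>.06)&(P[...,2]<.068); Q=P[t]; print(len(Q),cv2.minAreaRect(Q[:,:2].astype(np.float32)),np.percentile(Q[:,2],[5,50,95]))
A=np.c_[Q[:,:2],np.ones(len(Q))]; print("tilt",np.linalg.lstsq(A,Q[:,2],rcond=None)[0][:2])
print("pin");rect(P,d,(.612,.116),.03,.097,.11)
print("hinge/bar");rect(P,d,(.58,.116),.06,.072,.08)
print("nut");rect(P,d,(.529,-.009),.03,.07,.08);rect(P,d,(.529,-.009),.015,.085,.1)
E
```

```text
[0.55297306 0.08221905 0.15009653] 8.75 0.04973294472241537 0.0 [-0.22829275 -0.26835023 -0.38321547]
1647 ((0.5530757308006287, 0.08298775553703308), (0.03160497546195984, 0.023248273879289627), 75.40680694580078) [0.06296637 0.06394903 0.06493005]
tilt [0.00068    0.00064128]
pin
683 [0.611  0.1154 0.1033] rect [0.6114 0.115 ] [0.0135 0.0135] 21.1 z [0.0991 0.1037 0.105 ]
hinge/bar
3231 [0.5725 0.1141 0.0745] rect [0.5808 0.1101] [0.0803 0.0466] 17.1 z [0.0727 0.0741 0.0787]
nut
1494 [ 0.53   -0.0044  0.0758] rect [ 0.5286 -0.0084] [0.0346 0.0369] 82.5 z [0.0717 0.0763 0.0777]
275 [ 0.5292 -0.0081  0.0888] rect [ 0.5288 -0.0085] [0.011  0.0131] 75.9 z [0.0857 0.0893 0.0905]
```

View pics/w4.png

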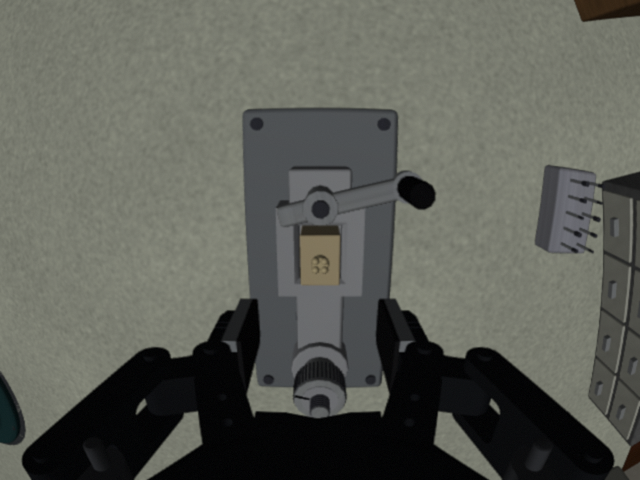

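{"op": "move_arm", "data": {"moves": [[[0.01,0.006,0,-0.18,0.05],[0.02,0.012,0,-0.36,0.05],[0.03,0.018,0,-0.54,0.05],[0.04,0.024,0,-0.72,0.05],[0.05,0.03,0,-0.9,0.05],[0.0575,0.033,0,-1.08,0.05],[0.0575,0.033,0,-1.26,0.05],[0.0575,0.033,0,-1.35,0.05]]]}}

```text
time_s: 9.8
tcp_pos: [0.6108, 0.1155, 0.15]
eef_rot: [1.0, -0.02, -0.001, 0.0]
wrist_force: [-0.7, 0.3, 0.0]
width: 0.0502
finger_force: 0.0
```

{"op": "move_arm", "data": {"moves": [[[0,0,-0.02,0,0.05],[0,0,-0.04,0,0.05],[0,0,-0.054,0,0.05],[0,0,-0.054,0,0.03],[0,0,-0.054,0,0.022],[0,0,-0.054,0,0.022]]]}}

```text
time_s: 10.55
tcp_pos: [0.612, 0.1156, 0.0983]
eef_rot: [1.0, -0.018, 0.001, -0.0]
wrist_force: [0.1, 0.1, -0.3]
width: 0.0222
finger_force: 0.0
```

```bash
python3 - <<'E'
from h import *
s0=env.sense(); m=env.camera_model("wrist"); p,d=env.capture("wrist"); P=cloud("wrist",d,m)
print(s0["tcp_pos"],s0["eef_rot"],s0["time_s"],s0["width"],s0["finger_force"],s0["wrist_force"],s0["q"])
cv2.imwrite("pics/w5.png",p[:,:,::-1])
print("pin");rect(P,d,s0["tcp_pos"],.008,.1,.11)
E
```

```text
[0.6120236  0.1155521  0.09827902] [ 9.99835098e-01 -1.81454013e-02  7.00877581e-04 -1.70884601e-04] 10.55 0.02216947335877151 0.0 [ 0.06039106  0.09016956 -0.26846981] [-0.13261603  0.61152458 -0.14507615  1.7684869   0.11973977  0.76867983
 -1.9449157 ]
pin
1026 [0.6132 0.1147 0.1034] rect [0.6125 0.1146] [0.0137 0.0133] 46.4 z [0.1009 0.1036 0.1047]
```

View pics/w5.png

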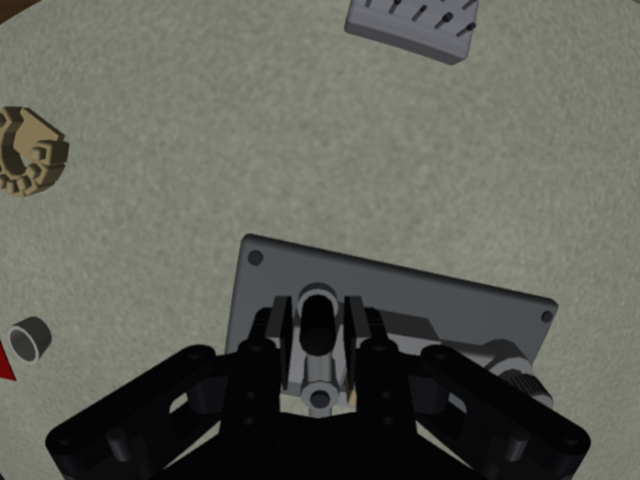

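{"op": "move_arm", "data": {"moves": [[[-0.0005,0.0084,0,0.17,0.022],[-0.0023,0.0165,0,0.34,0.022],[-0.0056,0.0243,0,0.51,0.022],[-0.0101,0.0313,0,0.68,0.022],[-0.0157,0.0375,0,0.85,0.022],[-0.0223,0.0427,0,1.02,0.022],[-0.0296,0.0467,0,1.19,0.022],[-0.0375,0.0494,0,1.36,0.022]]]}}

```text
time_s: 11.6
tcp_pos: [0.5747, 0.1642, 0.0982]
eef_rot: [0.787, 0.617, 0.001, 0.001]
wrist_force: [1.2, -1.3, 0.2]
width: 0.0222
finger_force: 0.7
```

{"op": "move_arm", "data": {"moves": [[[0,0,0,0,0.022],[0,0,0,0,0.012],[0,0,0,0,0.01],[0,0,0,0,0.01]]]}}

```text
time_s: 12.1
tcp_pos: [0.5758, 0.1646, 0.0983]
eef_rot: [0.789, 0.614, 0.001, 0.001]
wrist_force: [5.2, -1.4, 2.7]
width: 0.0122
finger_force: 58.5
```

{"op": "move_arm", "data": {"moves": [[[0,0,0,0,0.05],[0,0,0,0,0.05],[0,0,0.03,0,0.05],[0,0,0.06,0.05,0.06],[-0.01,-0.03,0.07,0.2,0.06],[-0.02,-0.07,0.07,0.38,0.06],[-0.03,-0.12,0.07,0.56,0.06],[-0.045,-0.1735,0.07,0.74,0.06]]]}}

```text
time_s: 13.1
tcp_pos: [0.528, -0.0094, 0.1673]
eef_rot: [0.51, 0.86, -0.0, -0.0]
wrist_force: [1.5, -0.8, -0.4]
width: 0.0599
finger_force: 0.0
```

{"op": "move_arm", "data": {"moves": [[[0,0,0,0.17,0.06],[0,0,0,0.34,0.06],[0,0,0,0.51,0.06],[0,0,0,0.66,0.06],[0,0,0,0.66,0.06],[0,0,0,0.66,0.06]]]}}

```text
time_s: 13.85
tcp_pos: [0.5286, -0.0085, 0.1673]
eef_rot: [0.209, 0.978, -0.0, -0.0]
wrist_force: [0.2, -0.6, -0.1]
width: 0.0603
finger_force: 0.0
```

```bash
python3 - <<'E'
from h import *
s0=env.sense(); m=env.camera_model("wrist"); p,d=env.capture("wrist"); P=cloud("wrist",d,m)
print(s0["tcp_pos"],s0["eef_rot"],s0["time_s"],s0["width"],s0["q"])
cv2.imwrite("pics/w6.png",p[:,:,::-1])
print("nut");rect(P,d,(.529,-.009),.025,.073,.08);rect(P,d,(.529,-.009),.015,.085,.1)
m=env.camera_model("top");p,d=env.capture("top"); P=cloud("top",d,m)
print("pin");rect(P,d,(.575,.165),.03,.097,.11)
print("bar");rect(P,d,(.568,.14),.04,.07,.08)
rect(P,d,(.553,.083),.02,.06,.068)
print(env.boxes_of("latch_pin","top")[:1])
big=cv2.resize(p[200:330,260:400,::-1],None,fx=4,fy=4); cv2.imwrite("pics/t6.png",big)
E
```

```text
[ 0.52862106 -0.00851106  0.16732168] [ 2.08564525e-01  9.78008554e-01 -4.55038254e-05 -3.24067554e-04] 13.85 0.060250637367558944 [ 0.62929695  0.53841934 -0.86241058  1.92803445  0.51482154  0.91178857
  0.65970104]
nut
2093 [ 0.5268 -0.0095  0.0764] rect [ 0.5286 -0.0105] [0.0363 0.0367] 39.7 z [0.0746 0.0765 0.0777]
417 [ 0.5278 -0.01    0.0894] rect [ 0.5285 -0.0101] [0.0123 0.0139] 66.1 z [0.0868 0.0897 0.091 ]
pin
33 [0.5751 0.1662 0.1037] rect [0.5755 0.1669] [0.0131 0.0116] 4.3 z [0.0981 0.1041 0.1077]
bar
152 [0.5665 0.1329 0.0746] rect [0.5674 0.1383] [0.0762 0.0185] 76.5 z [0.0715 0.0747 0.0787]
97 [0.5533 0.0833 0.0643] rect [0.5541 0.085 ] [0.031  0.0235] 75.4 z [0.0614 0.0643 0.0672]
[{'point': [0.5201, -0.003, 0.0736], 'conf': 0.55}]
```

View pics/w6.png

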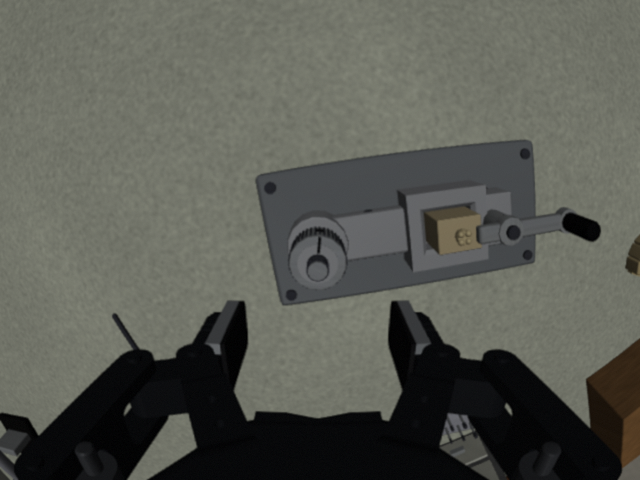

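{"op": "move_arm", "data": {"moves": [[[0,-0.0005,-0.04,0,0.06],[0,-0.0005,-0.08,0,0.06],[0,-0.0005,-0.101,0,0.06],[0,-0.0005,-0.101,0,0.06],[0,-0.0005,-0.101,0,0.025],[0,-0.0005,-0.101,0,0.025],[0,-0.0005,-0.101,0,0.025],[0,-0.0005,-0.101,0,0.025]]]}}

```text
time_s: 15.0
tcp_pos: [0.5299, -0.0092, 0.0681]
eef_rot: [0.208, 0.978, -0.0, 0.001]
wrist_force: [-2.0, -0.3, 6.4]
width: 0.0341
finger_force: 59.4
```

```bash
python3 -c "
from cell import env;import numpy as np
s=env.sense()
for k in ['wrist_force','ft_torque','q','tcp_pos','finger_force','width']: print(k,np.round(s[k],4))"
```

```text
wrist_force [-1.9644 -0.2621  6.3672]
ft_torque [-0.1407  0.4557  0.0186]
q [ 0.5265  0.6756 -0.7336  1.9794  0.6701  0.7416  0.5384]
tcp_pos [ 0.5299 -0.0092  0.0681]
finger_force 59.3559
width 0.0341
```

{"op": "move_arm", "data": {"moves": [[[0,0,0,-0.15,0.025],[0,0,0,-0.3,0.025],[0,0,0,-0.45,0.025],[0,0,0,-0.6,0.025],[0,0,0,-0.75,0.025],[0,0,0,-0.9,0.025],[0,0,0,-1.05,0.025],[0,0,0,-1.15,0.025]]]}}

```text
time_s: 16.0
tcp_pos: [0.53, -0.0091, 0.0678]
eef_rot: [0.707, 0.707, 0.001, 0.001]
wrist_force: [0.7, -0.4, 2.2]
width: 0.0343
finger_force: 59.5
```

```bash
cat > st.py <<'E'
from h import *
s=env.sense(); r=s["eef_rot"]
print("t",s["time_s"],"F",np.round(s["wrist_force"],1),"T",np.round(s["ft_torque"],3),"q",np.round(s["q"],2),"tcp",np.round(s["tcp_pos"],4),"yaw",round(2*np.arctan2(r[1],r[0]),3),s["finger_force"],s["width"])
E
python3 st.py
```

```text
t 16.0 F [ 0.7 -0.4  2.2] T [-0.084  0.064  0.082] q [ 0.32  0.59 -0.46  1.99  0.42  0.65 -0.41] tcp [ 0.53   -0.0091  0.0678] yaw 1.57 59.478113651275635 0.034273348806189124
```

{"op": "move_arm", "data": {"moves": [[[0,0,0,-0.15,0.025],[0,0,0,-0.3,0.025],[0,0,0,-0.3,0.025]]]}}

```text
time_s: 16.38
tcp_pos: [0.5301, -0.0091, 0.0677]
eef_rot: [0.803, 0.596, 0.001, 0.001]
wrist_force: [0.6, -1.3, 4.4]
width: 0.0338
finger_force: 60.2
```

```bash
python3 st.py
```

```text
t 16.375 F [ 0.6 -1.3  4.4] T [-0.287 -0.024  0.774] q [ 0.27  0.57 -0.39  2.    0.36  0.63 -0.65] tcp [ 0.5301 -0.0091  0.0677] yaw 1.278 60.16169250011444 0.03381219525426816
```

{"op": "move_arm", "data": {"moves": [[[0,0,0,-0.15,0.025],[0,0,0,-0.25,0.025],[0,0,0,-0.25,0.025]]]}}

```text
time_s: 16.75
tcp_pos: [0.5324, -0.0053, 0.0679]
eef_rot: [0.87, 0.492, 0.005, 0.0]
wrist_force: [5.3, 7.7, -1.4]
width: 0.0342
finger_force: 60.4
```

```bash
python3 st.py
```

```text
t 16.75 F [ 5.3  7.7 -1.4] T [ 1.507 -1.291  0.424] q [ 0.22  0.57 -0.33  2.    0.3   0.62 -0.85] tcp [ 0.5324 -0.0053  0.0679] yaw 1.029 60.419297218322754 0.034179232135365424
```

{"op": "move_arm", "data": {"moves": [[[0,0,0,0,0.05],[0,0,0,0,0.05],[0,0,0,0,0.05],[0,0,0,0.1,0.05],[0,0,0,0.1,0.025],[0,0,0,0.1,0.025],[0,0,0,0.1,0.025],[0,0,0,0.1,0.025]]]}}

```text
time_s: 17.75
tcp_pos: [0.5297, -0.0098, 0.0669]
eef_rot: [0.847, 0.532, 0.0, 0.001]
wrist_force: [2.6, -4.3, 5.1]
width: 0.0345
finger_force: 59.5
```

```bash
python3 st.py
```

```text
t 17.75 F [ 2.6 -4.3  5.1] T [-0.816 -0.459 -0.094] q [ 0.24  0.57 -0.35  2.    0.32  0.63 -0.78] tcp [ 0.5297 -0.0098  0.0669] yaw 1.123 59.50046360492706 0.034500696952331426
```

{"op": "move_arm", "data": {"moves": [[[0,0,0,-0.05,0.025],[0,0,0,-0.08,0.025],[0,0,0,-0.08,0.025]]]}}

```text
time_s: 18.12
tcp_pos: [0.5299, -0.0092, 0.0669]
eef_rot: [0.866, 0.5, 0.001, 0.001]
wrist_force: [3.2, -3.2, 3.3]
width: 0.0343
finger_force: 59.8
```

```bash
python3 st.py
```

```text
t 18.125 F [ 3.2 -3.2  3.3] T [-0.742 -0.74   1.224] q [ 0.22  0.57 -0.33  2.    0.31  0.62 -0.84] tcp [ 0.5299 -0.0092  0.0669] yaw 1.046 59.81383681297302 0.034322346299072166
```

{"op": "move_arm", "data": {"moves": [[[0,0,0,0.15,0.025],[0,0,0,0.32,0.025],[0,0,0,0.49,0.025],[0,0,0,0.66,0.025],[0,0,0,0.83,0.025],[0,0,0,1.0,0.025],[0,0,0,1.17,0.025],[0,0,0,1.34,0.025]]]}}

```text
time_s: 19.12
tcp_pos: [0.5299, -0.0092, 0.0673]
eef_rot: [0.368, 0.93, 0.0, 0.001]
wrist_force: [1.4, -3.6, 6.7]
width: 0.0342
finger_force: 60.1
```

{"op": "move_arm", "data": {"moves": [[[0,0,0,0.15,0.025],[0,0,0,0.27,0.025],[0,0,0,0.27,0.025],[0,0,0,0.27,0.025],[0,0,0,0.27,0.025],[0,0,0,0.27,0.025]]]}}

```text
time_s: 19.88
tcp_pos: [0.5299, -0.0092, 0.0674]
eef_rot: [0.242, 0.97, 0.0, 0.001]
wrist_force: [2.2, -2.7, 7.8]
width: 0.0343
finger_force: 60.4
```

```bash
python3 st.py; python3 - <<'E'
from h import *
# nut index line now, wrist camera vs. earlier; and the bench from above
m=env.camera_model("wrist"); p,d=env.capture("wrist"); cv2.imwrite("pics/w7.png",p[:,:,::-1])
p,d=env.capture("scene"); cv2.imwrite("pics/s7.png",p[:,:,::-1])
p,d=env.capture("top"); P=cloud("top",d)
rect(P,d,(.553,.083),.02,.06,.068);rect(P,d,(.575,.165),.03,.097,.11)
for t in ["hex_key","blank_block","dappen_dish","rinse_bottle"]: print(t,[np.round(b["point"],3) for b in env.boxes_of(t,"top")[:1]])
E
```

```text
t 19.875 F [ 2.2 -2.7  7.8] T [-0.655 -0.523  0.088] q [ 0.52  0.67 -0.72  1.98  0.66  0.74  0.48] tcp [ 0.5299 -0.0092  0.0674] yaw 2.652 60.407702922821045 0.03429133778671438
101 [0.5531 0.0838 0.0642] rect [0.5542 0.085 ] [0.0306 0.0251] 74.7 z [0.0613 0.064  0.0673]
30 [0.5759 0.1663 0.1036] rect [0.5762 0.167 ] [0.0116 0.0119] 89.9 z [0.1006 0.1036 0.1068]
hex_key [array([ 0.755, -0.206,  0.064])]
blank_block [array([ 0.596, -0.298,  0.022])]
dappen_dish [array([0.557, 0.363, 0.02 ])]
rinse_bottle [array([ 0.76 , -0.207,  0.066])]
```

View pics/w7.png

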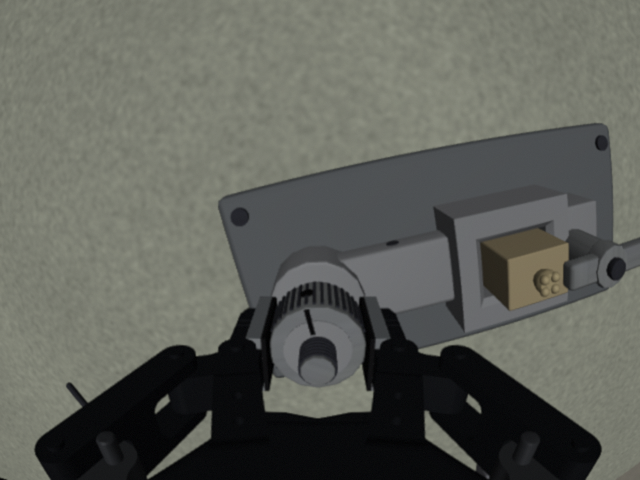

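```bash
python3 - <<'E'
from h import *
# index line: dark pixels on the nut's top face, in tool-camera images; height constant
m=env.camera_model("wrist"); f=240/np.tan(np.radians(m["fov_y"])/2)
from scipy.spatial.transform import Rotation as R
s=env.sense(); Tr=R.from_quat(s["eef_rot"]); C=R.from_quat(m["rotation"])
eye_t=Tr.inv().apply(np.array(m["eye"])-s["tcp_pos"]); Ct=Tr.inv()*C
poses={"w6":([.52862,-.00851,.16732],[.208565,.978009,-4.6e-5,-3.24e-4]),"w7":(s["tcp_pos"],s["eef_rot"])}
v,u=np.mgrid[0:480,0:640]; x=(u-m["cx"])/f; y=(v-m["cy"])/f; r=np.hypot(x,y)+1e-9
ray=np.stack([x/r*np.sin(r),y/r*np.sin(r),np.cos(r)],-1).reshape(-1,3)
for n,(t,q) in poses.items():
    T=R.from_quat(q); e=np.array(t)+T.apply(eye_t); w=(T*Ct).apply(ray)
    X=e+w*((.0768-e[2])/w[:,2])[:,None]
    g=cv2.imread(f"pics/{n}.png",0).ravel()
    # centre from the cyl rim fit is biased: use stud-known axis
    c=np.array([.5288,-.0092])
    # bright-face pixels, radius ring 8..16 mm, dark = line
    best=[]
    for cx in (c, np.array([.5286,-.0105]), np.array([.5299,-.0092])):
        D=X[:,:2]-cx; rr=np.hypot(*D.T); k=(rr>.0085)&(rr<.0155); th=np.arctan2(D[k,1],D[k,0])
        b=np.arange(-np.pi,np.pi,.06); idx=np.digitize(th,b); mean=np.array([g[k][idx==i].mean() if (idx==i).any() else 255 for i in range(1,len(b)+1)])
        o=np.argsort(mean)[:4]; best.append([(round(b[i]+.03,2),int(mean[i])) for i in o])
    print(n,*best,sep="\n ")
E
```

```text
w6
 [(np.float64(2.71), 28), (np.float64(2.77), 34), (np.float64(2.65), 72), (np.float64(2.83), 74)]
 [(np.float64(2.65), 22), (np.float64(2.59), 44), (np.float64(2.71), 60), (np.float64(2.53), 81)]
 [(np.float64(2.77), 25), (np.float64(2.83), 40), (np.float64(2.71), 60), (np.float64(2.89), 78)]
w7
 [(np.float64(2.95), 21), (np.float64(3.01), 21), (np.float64(3.07), 76), (np.float64(2.89), 83)]
 [(np.float64(2.89), 11), (np.float64(2.83), 26), (np.float64(2.95), 66), (np.float64(0.25), 85)]
 [(np.float64(3.01), 14), (np.float64(2.95), 41), (np.float64(3.07), 56), (np.float64(0.01), 88)]
```

```bash
python3 -c "
from cell import env
print(env.close_job())"
```

```text
the job is handed in; nothing more can be done
None
```

The job is handed in, with no verdict returned: the block is seated and let go, the latch shut, and the nut was bottomed and backed off about 1.6 rad (estimated from arm angle and index line), still gripped at about 60 N.

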